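# Suction leak test of an air cylinder

## Task

Leak-test the air cylinder on the test stand: with the winged knob on the gauge, first turn the red peak pointer anticlockwise right back to its zero stop and let go of it. Then grip the fork on the piston rod and draw it straight up and partway out, without forcing it sideways in its gland, until the black needle stands well inside the green sector; never so far that it pushes the red pointer past the green. Finish while holding, the fork still gripped and the needle in the green, with spanner, red tin and flange left where they lay.

Things in the scene. Friction and masses are not known exactly. Their poses are not given: they have to be found in the camera images.
- stand: Test stand, fixed: grey manifold bar 90 (x) x 270 (y) x 30 mm (z). On it, an upright air cylinder at its x 0, y -80 mm (caps 46 mm square, head cap top 156 mm above the bench, brass gland collar 30 mm across up to 161 mm) and a face-up round gauge at its x 0, y +80 mm (100 mm across, rim and clear window 80 to 81 mm above the bench). Origin: centre of the bar's underside, on the bench; z up.
- gland (a point): The mouth of the gland bore, on the cylinder's axis at the top of the brass collar, 161 mm above the bench (axes as the stand's). The bore is vertical, 13 mm wide and 26 mm long, for the 12 mm rod.
- rod: Loose vertical steel piston rod, 12 mm thick, about 0.25 kg, fork on top. Origin: axis at its hidden lower end; z up along the rod. Turns freely about its axis; runs through the gland and is coupled to the piston below. Suction draws it back in: 2.5 N per 10 mm of lift, plus its weight and about 3 N of friction; let go, it sinks back. At the start it is fully in. Stroke 60 mm.
- fork (a point): Grip point on the rod's axis, 203 mm above the bench with the rod fully in. The fork is 22 x 22 mm in section (faces square to this point's x and y), from 27 mm below to 21 mm above this point; its upper 30 mm has an 11 mm slot, open along x, between 5.5 mm tines. Grip it across either pair of faces. Below it: a nut 20 mm wide, then the gland collar, 42 mm below this point at the start.
- needle (a joint): Black needle of the gauge, rad, 0 = at rest on zero, growing clockwise seen from above. It follows the rod: 0.35 rad for each 10 mm of lift. The green sector on the white dial runs from 1.2 to 1.6 rad (34 to 46 mm of rod lift); its middle is 1.4 rad (40 mm).
- peak_knob (a joint): Red peak pointer and its black winged knob, one piece, rad, 0 = at the hard zero stop, growing clockwise seen from above (anticlockwise brings it back to 0). It stays where it is left by friction (about 0.03 N m). The needle pushes it along clockwise, never pulls it back. Starts 1.2 to 2.8 rad from zero.
- knob_wing (a point): Centre of the knob's wing, on the gauge's axis, 97.5 mm above the bench. The wing is an upright bar 32 mm long (this point's x), 10 mm thick (y), from 86.5 to 108.5 mm above the bench, 6.5 mm clear of the window; under it a collar 22 mm across. The point's x points as the red pointer does: at the zero stop, 135 degrees anticlockwise (from above) from the stand's x.
- spanner: Bystander: steel open-ended spanner, 180 mm long, lying on the bench.
- grease_tin: Bystander: red tin, 66 mm across and 55 mm tall, on the bench.
- flange: Bystander: steel ring flange, 84 mm across, 14 mm thick, lying on the bench.
Not all that is in view belongs to the job. What is meant by the rod is not orange or turquoise, and is the smaller of those in its own colour.

How it is judged:
By the outcome, as a careful person would: the job done as asked, in the order asked, and still so for the second after the job is handed in, while the arm keeps its last pose, push and grip.
It also fails if it takes over 54 s, if anything falls off the work surface, if the arm or the gripper's body presses on something with over 40 N, if the wrist force passes 120 N, or if a joint passes its speed limit or range.

## Robot

A 7-joint arm with a two-finger parallel gripper is mounted at the origin on the work surface. World frame = base frame: x ahead of the robot, y to its left, z up, the work surface at z = 0. Lengths are in m, angles in rad, forces in N, time in s.
With the tool pointing down it reaches from about 0.425 to 0.925 m from the base axis. Payload 6.8 kg.
Tool frame: the origin (TCP) lies on the centre line of the jaws, within the pads' length; the fingertips stand 14 mm ahead of it and the grasp point (between the pads) lies 5 mm behind it (r.nose_length is the distance from the TCP to the fingertips, in m); z points along the fingers, y is the direction in which the jaws open and shut (so a half turn about z gives the same grasp; the last joint's range is limited). The gripper opens to 85 mm and grips with 20 to 120 N. Pads are 22 mm wide; open, the fingers measure 114 mm over their backs; the gripper's body (76 mm by 85 mm) begins 54 mm behind the grasp point. The pads swing forward as they close: fully open they stand 13 mm farther back than shut.
Start: joints at [1.23, 0.477, 0.022, 1.555, -0.011, 1.109, -0.083], TCP at [0.156, -0.657, 0.245] pointing down, gripper open.
Joint ranges: [-2.96, 2.96], [-0.34, 2.1], [-1.41, 1.46], [0.24, 2.44], [-1.37, 4.51], [0.17, 1.92], [-2.96, 2.96]. Speed limits (rad/s): [2.39, 2.39, 3.14, 3.14, 3.14, 3.14, 3.14].

## Interface

Orientations are given as a rotation vector (axis times angle).
In Python, from bench import r, imaging, look_for, outline_of gives the robot as it stands. The module is installed in compiled form; this text tells all that it offers.
- The arm moves only by the tool carry_out, never from a script. Its arguments are lists of equal length, an entry for each row: "offset": the shift along the tool's x, y, z as a fraction of full scale, a list of three; "turn": the turn, a rotation vector about the tool's x, y, z as a fraction of full scale, a list of three. A call has 1 to 8 rows; each row is the pose to reach, as a shift and turn from the pose commanded when the call began, along the tool's axes at that moment; what a row does not reach only later rows make up. Full scale, the value 1, is 0.5 m for a shift and 1.5 rad for a turn. A row lasts 1/10 s, in which the tool goes at most 50 mm and 8.59 degrees, less where a joint would pass 70% of its speed; a pose out of reach is approached as far as the arm can. A call with a number of a shift or a turn outside -1 to 1 is refused whole. A call with a gripper value outside its range is refused whole. "hand" is the closure, from 0 (fully open) to 1 (shut), set as the call begins (left out, the last holds). The fingers move at their own pace and stop on an object; "force" is the grip in N (left out, the last holds). Time passes only in rows, so rows that repeat a pose let the fingers close. It gives the time, the measured TCP pose, the force and the opening at its end, in the units of the state.
- r.get_obs(): the state, without advancing time (a new reading comes with each control period).
- imaging.grab_frame(name): name is "scene" or "top" or "wrist"; returns a dict with "pixels" (384x512x3 uint8, red, green, blue), "fx", "fy", "cx", "cy" (pixels), "k1" (the pictures are not rectified: a ray, as slopes to the right and down, at radius r is drawn at 1 + k1 r^2 times it, then the intrinsics apply), "R" (3x3) and "t" (3): a world point X has camera coordinates R X + t. Camera axes: x right, y down, z forward; pixel columns grow to the right and rows downward; lengths in m; the calibration is good to about 2 mm. A picture is of the moment at which its call begins. There is no depth.
- r.hand_in(): hands the job in, once; it reports no verdict.
Trained networks look in the newest picture that a camera, given by its name, has taken for a name from the list of things; names that differ only in an ending like _2 or _b are one class to them, and where a whole thing is asked for, a point or a joint stands for the part that bears it (a point fixed in the world has none). Each returns a list of dicts, best first, with "score" (0 to 1); they miss things now and then, are a little off and sometimes report something else, mostly with a low value. They report only what shows in the picture. A call takes as long as a camera call. They do not tell look-alikes from the thing itself.
- look_for(query, camera): "xyz" ([x, y, z] in m, in the coordinates of the camera as it stood for that picture, good to about 4 mm: the middle of the surface that is visible of it).
- outline_of(query, camera): "region" (384x512 bool, what is visible of it).
The state is a dict: "clock": time; "joints": joint angles; "qvel": joint speeds; "tau": joint torques, N m; "tcp_pos": TCP position; "orientation": TCP orientation; "contact_force": force on the tool from outside, world axes, zero at the start; "moment": the same for the moment, N m; "grip_width": finger opening in m.
Only numpy, scipy, OpenCV 4.12 (cv2) and the standard library are available. Lean on these libraries where they do the work, as an engineer would, in place of code of your own. Each camera call takes 0.05 s, during which the arm holds its last target. There are 200 camera calls.

## Working session

There is one attempt and no reset: what is moved stays moved. The work goes in short steps, Python scripts to look and compute and a tool call to move; the robot and the scene stay as the last step left them, time stands still between calls to the robot, and variables do not carry over. Pictures are saved under pics/ and viewed, about 8 in all and at most 12, crops included, and the job is handed in when it is done.

Besides the shell and the picture viewer there is one more tool, called after "Request:" in YAML: its name, and indented under it one key for each argument. carry_out: Moves the arm, as the interface text tells. Shift numbers are shares of 0.5 m and turn numbers shares of 1.5 rad, none past 1 either way. Its arguments: {"type":"object","properties":{"offset":{"type":"array","items":{"type":"array","items":{"type":"number","minimum":-1,"maximum":1}}},"turn":{"type":"array","items":{"type":"array","items":{"type":"number","minimum":-1,"maximum":1}}},"hand":{"type":"number"},"force":{"type":"number"}},"required":["offset","turn"]}

```bash
mkdir -p pics; cat > h.py <<'E'
import numpy as np, cv2
from scipy.spatial.transform import Rotation as Ro
from bench import r, imaging, look_for, outline_of
def K(f): return np.array([[f['fx'],0,f['cx']],[0,f['fy'],f['cy']],[0,0,1.]])
def world(f,xyz): return np.array(f['R']).T@(np.array(xyz)-np.array(f['t']))
def pix(f,X):
    return cv2.projectPoints(np.atleast_2d(X).astype(float),cv2.Rodrigues(np.array(f['R'],float))[0],np.array(f['t'],float),K(f),np.array([f['k1'],0,0,0.]))[0][:,0]
def onz(f,uv,z):
    # invert distortion: drawn = (1+k1 r^2)*ray
    p=cv2.undistortPoints(np.array(uv,float).reshape(-1,1,2),K(f),np.array([f['k1'],0,0,0.]))[:,0]
    R=np.array(f['R']);c=-R.T@np.array(f['t']);d=np.c_[p,np.ones(len(p))]@R
    return c+d*((z-c[2])/d[:,2])[:,None]
def save(f,n,box=None,s=1):
    im=f['pixels'][:,:,::-1]
    if box: im=im[box[1]:box[3],box[0]:box[2]]
    cv2.imwrite('pics/'+n,cv2.resize(im,None,fx=s,fy=s,interpolation=cv2.INTER_CUBIC))
E
python3 - <<'E'
from h import *
ims=[]
for c in ['scene','top']:
    f=imaging.grab_frame(c); ims.append(f['pixels'][:,:,::-1])
    for q in ['stand','rod','fork','peak_knob','knob_wing','needle','spanner','grease_tin','flange']:
        for d in look_for(q,c)[:4]:
            w=world(f,d['xyz']); print(c,q,round(d['score'],2),w.round(3),pix(f,w)[0].round())
    save(f,c+'0.png',s=1.5)
o=r.get_obs();print(o)
E
```

```text
scene stand 0.62 [ 0.573 -0.168  0.053] [230. 222.]
scene rod 0.79 [ 0.524 -0.37   0.169] [140. 254.]
scene rod 0.58 [ 0.78  -0.261  0.13 ] [279. 298.]
scene rod 0.55 [ 0.586 -0.241  0.214] [207. 215.]
scene fork 0.84 [ 0.585 -0.239  0.215] [207. 213.]
scene fork 0.82 [ 0.777 -0.263  0.132] [277. 298.]
scene fork 0.77 [ 0.578 -0.442  0.176] [129. 300.]
scene fork 0.56 [ 0.524 -0.37   0.174] [139. 253.]
scene peak_knob 0.43 [ 0.527 -0.09   0.098] [236. 181.]
scene knob_wing 0.41 [ 0.529 -0.087  0.097] [238. 180.]
scene needle 0.6 [ 0.589 -0.239  0.216] [209. 214.]
scene spanner 0.78 [ 0.674 -0.184  0.008] [259. 260.]
scene spanner 0.71 [ 0.532 -0.087  0.098] [238. 181.]
scene grease_tin 0.75 [ 0.463 -0.269  0.058] [166. 225.]
scene flange 0.86 [ 0.684 -0.377  0.016] [207. 329.]
top stand 0.85 [ 0.55  -0.151  0.03 ] [277. 205.]
top rod 0.77 [ 0.572 -0.434  0.181] [393. 188.]
top rod 0.64 [ 0.578 -0.238  0.219] [318. 185.]
top rod 0.58 [ 0.768 -0.253  0.123] [314. 120.]
top rod 0.53 [ 0.522 -0.363  0.182] [367. 209.]
top fork 0.84 [ 0.573 -0.437  0.181] [394. 187.]
top fork 0.58 [ 0.551
[... 393 characters left out ...]
ck': 1.0, 'joints': array([ 1.22990024,  0.47700007,  0.02241651,  1.5553954 , -0.01153627,
        1.10927842, -0.08309451]), 'qvel': array([ 3.75021720e-04, -6.27258349e-05,  8.17604127e-04,  7.77642915e-04,
        1.81171522e-04,  2.86539146e-04, -8.41232760e-04]), 'tau': array([ 1.39114204e-04, -5.96337998e+01,  1.60709683e+00, -2.81554520e+01,
        1.26467159e-02,  1.42157416e-03,  1.52039610e-05]), 'tcp_pos': array([ 0.15573471, -0.65681457,  0.24531012]), 'orientation': array([3.12030444e+00, 3.64773163e-01, 7.39562454e-05]), 'contact_force': array([ 0.36304671, -0.63783959, -1.1841693 ]), 'moment': array([-0.03792518,  0.01764692, -0.01196469]), 'grip_width': 0.08510756170033443}
```

View pictures.

View pics/scene0.png

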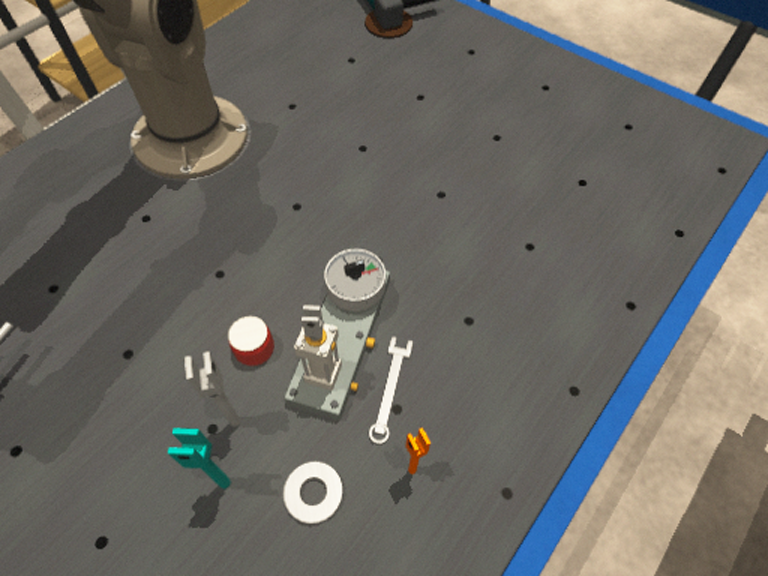

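View pics/top0.png

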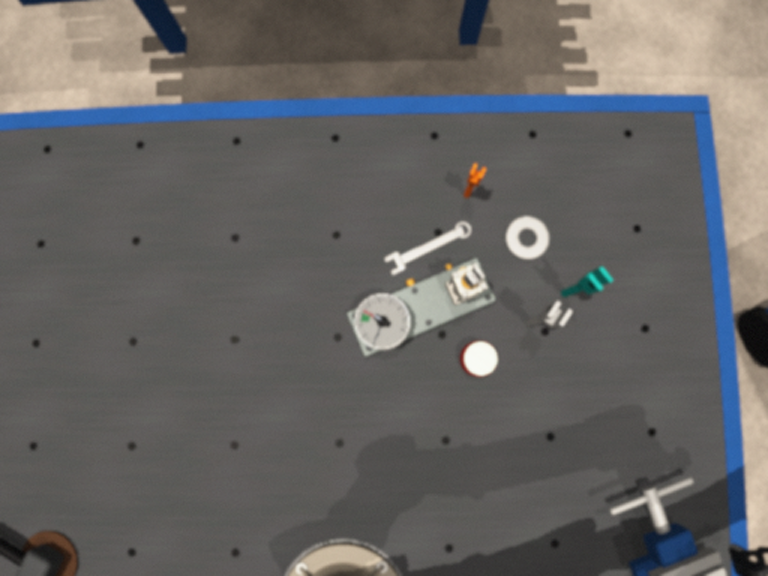

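```bash
python3 - <<'E'
from h import *
f=imaging.grab_frame('scene'); a=f['pixels'][155:300,110:300]
g=imaging.grab_frame('top'); b=g['pixels'][165:265,215:385]
a=cv2.resize(a,None,fx=4,fy=4,interpolation=cv2.INTER_CUBIC)
cv2.imwrite('pics/crop1.png',a[:,:,::-1])
for fr,c in((f,'scene'),(g,'top')):
    for q in('fork','rod'):
        for d in outline_of(q,c)[:4]:
            m=d['region'];ys,xs=np.nonzero(m);print(c,q,round(d['score'],2),m.sum(),xs.min(),xs.max(),ys.min(),ys.max())
E
```

```text
scene fork 0.89 766 112 152 285 325
scene fork 0.78 267 202 215 203 226
scene fork 0.74 634 124 159 236 282
scene fork 0.51 290 271 286 286 315
scene rod 0.9 694 122 159 236 283
scene rod 0.74 243 202 215 203 225
scene rod 0.69 223 271 285 287 314
scene rod 0.62 745 112 152 285 324
top fork 0.79 362 351 381 200 220
top fork 0.64 299 375 406 178 196
top fork 0.62 140 310 322 111 131
top fork 0.47 110 309 321 178 189
top rod 0.79 311 352 380 200 218
top rod 0.72 303 374 407 178 196
```

View pics/crop1.png

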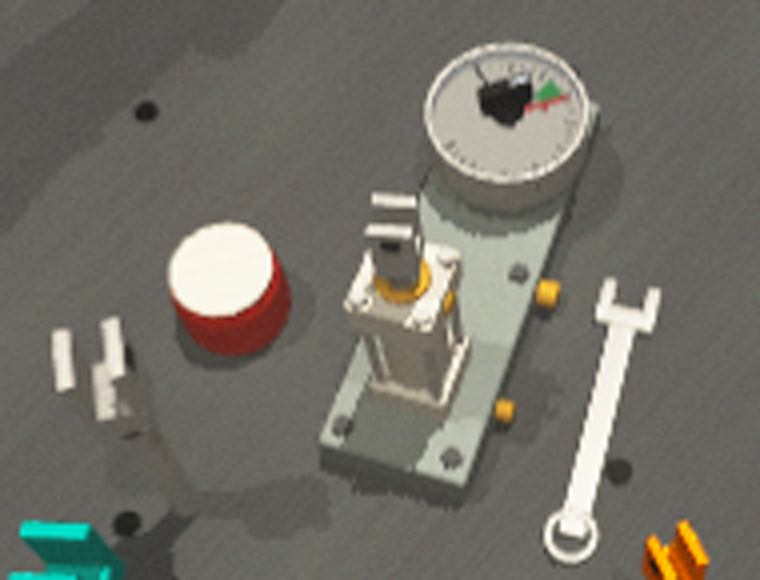

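Rod candidates in the scene image:
- White in the stand, pixel (207,215).
- Larger white, free-standing, (140,254).
- Turquoise, (129,300).
- Orange, (279,298).

The crop confirms the one in the stand's gland. It is the smaller of the two whites and is neither orange nor turquoise. The gauge is at (236,181), and the red pointer's tip, just past the green sector, is near (252,179). Next I move above the gauge.

Request:
carry_out:
  offset:
    - [0.49,-0.47,-0.21]
    - [0.49,-0.47,-0.21]
    - [0.49,-0.47,-0.21]
    - [0.49,-0.47,-0.21]
    - [0.49,-0.47,-0.21]
    - [0.49,-0.47,-0.21]
    - [0.49,-0.47,-0.21]
    - [0.49,-0.47,-0.21]
  turn:
    - [0,0,0]
    - [0,0,0]
    - [0,0,0]
    - [0,0,0]
    - [0,0,0]
    - [0,0,0]
    - [0,0,0]
    - [0,0,0]
  hand: 0.45

```text
clock: 2.1
tcp_pos: [0.3447, -0.3666, 0.3528]
orientation: [3.117, 0.38, 0.007]
contact_force: [-0.2, -0.6, -0.2]
grip_width: 0.0469
```

Request:
carry_out:
  offset:
    - [0.49,-0.47,0]
    - [0.49,-0.47,0]
    - [0.49,-0.47,0]
    - [0.49,-0.47,0]
    - [0.49,-0.47,0]
    - [0.49,-0.47,0]
    - [0.49,-0.47,0]
    - [0.49,-0.47,0]
  turn:
    - [0,0,0]
    - [0,0,0]
    - [0,0,0]
    - [0,0,0]
    - [0,0,0]
    - [0,0,0]
    - [0,0,0]
    - [0,0,0]

```text
clock: 2.9
tcp_pos: [0.5264, -0.0804, 0.3503]
orientation: [-3.116, -0.379, -0.003]
contact_force: [-0.8, 0.2, 0.5]
grip_width: 0.0471
```

```bash
python3 - <<'E'
from h import *
f=imaging.grab_frame('wrist'); save(f,'w1.png',s=1.5)
for q in('knob_wing','peak_knob','fork','rod','stand'):
    for d in look_for(q,'wrist')[:2]:
        w=world(f,d['xyz']);print(q,round(d['score'],2),w.round(4),pix(f,w)[0].round())
o=r.get_obs();print(o['tcp_pos'],o['orientation'],o['joints'].round(2),o['grip_width'],o['contact_force'])
print((-np.array(f['R']).T@np.array(f['t'])).round(3))
E
```

```text
peak_knob 0.81 [ 0.5241 -0.0872  0.1068] [261. 164.]
fork 0.96 [ 0.7712 -0.2554  0.0698] [434.   6.]
fork 0.9 [ 0.5753 -0.433   0.0644] [487. 180.]
rod 0.84 [ 0.5741 -0.4369  0.0633] [488. 181.]
rod 0.56 [ 0.5793 -0.2305  0.2062] [418. 165.]
stand 0.84 [ 0.5575 -0.1643  0.0847] [320. 151.]
[ 0.52351167 -0.088242    0.35028174] [ 3.12025525e+00  3.60172813e-01 -4.97288413e-04] [ 0.42  0.18 -0.42  1.74  0.08  1.24 -1.37] 0.0470329607954912 [-0.44843238  0.54260375  0.18438116]
[ 0.597 -0.063  0.479]
```

View pics/w1.png

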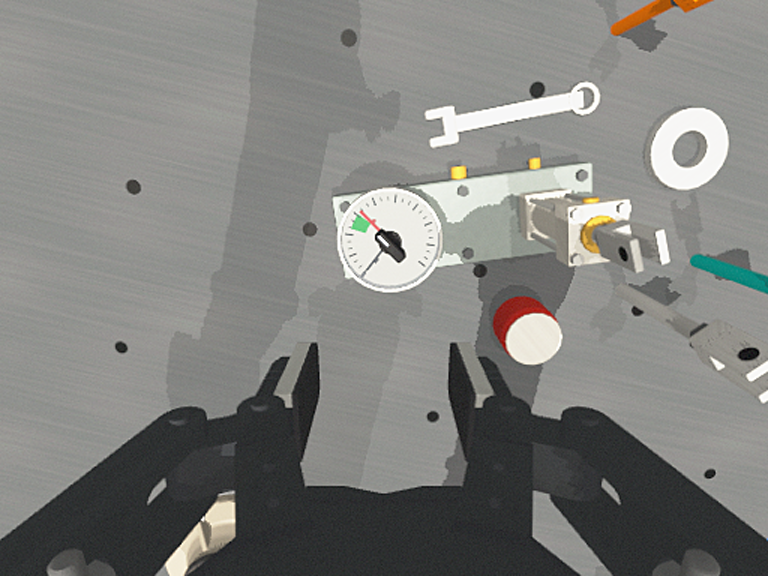

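```bash
cat > gauge.py <<'E'
from h import *
def gauge(f,c0,show=True):
    im=f['pixels'];hsv=cv2.cvtColor(im,cv2.COLOR_RGB2HSV)
    u0,v0=pix(f,[c0[0],c0[1],.081])[0]
    yy,xx=np.mgrid[:384,:512]
    near=np.hypot(xx-u0,yy-v0)<0.05*f['fx']/np.linalg.norm(np.array(f['R'])@np.array([c0[0],c0[1],.08])+f['t'])*1.02
    h,s,v=[hsv[...,i].astype(int) for i in range(3)]
    res={}
    for n,m in dict(red=((h<8)|(h>172))&(s>100)&(v>90),green=(h>40)&(h<85)&(s>80)).items():
        ys,xs=np.nonzero(m&near)
        if len(xs)<3: print(n,'none');continue
        p=onz(f,np.c_[xs,ys],.075)[:,:2]-c0
        rad=np.hypot(*p.T); k=(rad>.012)&(rad<.047)
        q=p[k]; res[n]=np.degrees(np.arctan2(q[:,1],q[:,0]))
        print(n,k.sum(),'ang med/min/max',np.median(res[n]).round(1),np.percentile(res[n],[3,97]).round(1),'r',rad[k].min().round(3),rad[k].max().round(3))
    return res
E
python3 - <<'E'
from gauge import *
f=imaging.grab_frame('wrist')
im=cv2.cvtColor(f['pixels'],cv2.COLOR_RGB2HSV)
# rim ellipse: bright low sat region around (260,160)
m=((im[...,1]<30)&(im[...,2]>200)).astype(np.uint8)
n,l,s,c=cv2.connectedComponentsWithStats(m); 
k=[i for i in range(1,n) if abs(c[i][0]-260)<15 and abs(c[i][1]-160)<15 and s[i,4]>500]
print(s[k],c[k])
cn=max(cv2.findContours((np.isin(l,k)).astype(np.uint8),cv2.RETR_EXTERNAL,cv2.CHAIN_APPROX_NONE)[0],key=len)
e=cv2.fitEllipse(cv2.convexHull(cn));print(e); C=onz(f,[e[0]],.081)[0];print('gauge',C)
R=onz(f,cv2.boxPoints(e),.081);print(np.linalg.norm(R[0]-R[1]),np.linalg.norm(R[1]-R[2]))
gauge(f,C[:2])
# gold collar near (400,157)
g=(im[...,0]>15)&(im[...,0]<32)&(im[...,1]>120); g[:, :380]=0; g[130:,:]&=True; g[:128]=0
ys,xs=np.nonzero(g&(np.hypot(*(np.mgrid[:384,:512][::-1]-np.array([400,155])[:,None,None]))<25)); print('collar px',xs.min(),xs.max(),ys.min(),ys.max(), onz(f,[[xs.mean(),ys.mean()]],.161))
m=outline_of('stand','wrist')[0]['region'];print(m.sum())
E
```

```text
[[ 216  121   90   70 3366]] [[254.62745098 154.8265003 ]]
((255.92074584960938, 156.17860412597656), (67.90674591064453, 97.06207275390625), 108.18447875976562)
gauge [ 0.52471871 -0.08837568  0.081     ]
0.132525061305147 0.09815039128656161
red 40 ang med/min/max 64.6 [61.2 70.8] r 0.017 0.04
green 93 ang med/min/max 78.9 [68.9 89.1] r 0.014 0.041
collar px 381 406 137 161 [[ 0.58234194 -0.22762013  0.161     ]]
11256
```

```bash
cat > fit.py <<'E'
from gauge import *
from scipy.optimize import differential_evolution
t=np.linspace(0,1,60)
def rect(cx,cy,w,h,z):
    c=np.array([[-w,-h],[w,-h],[w,h],[-w,h],[-w,-h]])/2+[cx,cy]
    return np.vstack([np.c_[c[i]+(c[i+1]-c[i])*t[:,None],np.full(60,z)] for i in range(4)])
a=t*2*np.pi
circ=lambda cx,cy,r,z:np.c_[cx+r*np.cos(a),cy+r*np.sin(a),np.full(60,z)]
parts=[rect(0,0,.09,.27,.03),circ(0,.08,.05,.081),rect(0,-.08,.046,.046,.156),circ(0,-.08,.015,.161)]
def E(f):
    g=cv2.GaussianBlur(f['pixels'],(0,0),1.2).astype(float)
    m=np.sqrt(sum(cv2.Sobel(g,cv2.CV_64F,*d)**2 for d in((1,0),(0,1))).sum(2));return np.minimum(m,np.percentile(m,97))/np.percentile(m,97)
def place(p,P):
    c,s=np.cos(p[2]),np.sin(p[2]);return P@np.array([[c,s,0],[-s,c,0],[0,0,1]])+[p[0],p[1],0]
def fit(fs,p0,w=.025):
    es=[E(f).astype(np.float32) for f in fs]
    def cost(p):
        q=0
        for f,e in zip(fs,es):
            for P in parts:
                u=pix(f,place(p,P)).astype(np.float32)
                q-=cv2.remap(e,u[:,0],u[:,1],cv2.INTER_LINEAR).mean()
        return q
    o=differential_evolution(cost,[(p0[0]-w,p0[0]+w),(p0[1]-w,p0[1]+w),(p0[2]-.12,p0[2]+.12)],seed=1,maxiter=60,popsize=12)
    return o.x,o.fun
E
python3 - <<'E'
from fit import *
fs={c:imaging.grab_frame(c) for c in('wrist','scene','top')}
p0=[.553,-.163,.342]
for k in (['wrist'],['scene'],['top'],['wrist','scene','top']):
    p,c=fit([fs[i] for i in k],p0);G=place(p,np.array([[0,.08,.081]]))[0];Y=place(p,np.array([[0,-.08,.161]]))[0]
    print(k,p.round(4),round(c,2),'gauge',G.round(4),'gland',Y.round(4))
    if k[0]=='wrist':
        gauge(fs['wrist'],G[:2]);
im=fs['wrist']['pixels'].copy()
for P in parts:
    for u in pix(fs['wrist'],place(p,P)): cv2.circle(im,tuple(int(x) for x in u),0,(255,0,255),-1)
cv2.imwrite('pics/fit.png',cv2.resize(im[90:230,200:460],None,fx=3,fy=3,interpolation=cv2.INTER_NEAREST)[:,:,::-1])
E
```

```text
['wrist'] [ 0.5522 -0.1599  0.3768] -3.23 gauge [ 0.5228 -0.0855  0.081 ] gland [ 0.5816 -0.2343  0.161 ]
red 39 ang med/min/max 58.5 [51.4 60.9] r 0.015 0.039
green 90 ang med/min/max 74.9 [63.8 85.2] r 0.024 0.038
['scene'] [ 0.5521 -0.16    0.3801] -3.3 gauge [ 0.5225 -0.0857  0.081 ] gland [ 0.5818 -0.2343  0.161 ]
['top'] [ 0.5737 -0.1425  0.2221] -2.38 gauge [ 0.5561 -0.0644  0.081 ] gland [ 0.5913 -0.2205  0.161 ]
['wrist', 'scene', 'top'] [ 0.5522 -0.1598  0.3797] -8.67 gauge [ 0.5226 -0.0855  0.081 ] gland [ 0.5819 -0.2341  0.161 ]
red 39 ang med/min/max 58.3 [51.1 60.6] r 0.015 0.039
green 90 ang med/min/max 74.6 [63.5 84.8] r 0.024 0.038
```

View pics/fit.png

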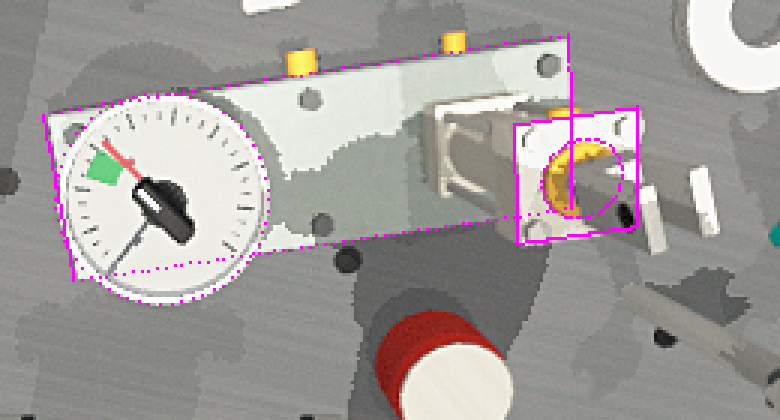

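The fit overlay lies on the bar, gauge rim and cap edges. The red pointer stands at about 59° world yaw, roughly 1.7 rad from zero. Now I line up the jaws and go down partway.

Request:
carry_out:
  offset:
    - [0,-0.006,0.1]
    - [0,-0.006,0.2]
    - [0,-0.006,0.25]
    - [0,-0.006,0.3]
    - [0,-0.006,0.3]
    - [0,-0.006,0.3]
    - [0,-0.006,0.3]
    - [0,-0.006,0.3]
  turn:
    - [0,0,-0.535]
    - [0,0,-0.535]
    - [0,0,-0.535]
    - [0,0,-0.535]
    - [0,0,-0.535]
    - [0,0,-0.535]
    - [0,0,-0.535]
    - [0,0,-0.535]
  hand: 0.5
  force: 30

```text
clock: 4.25
tcp_pos: [0.5235, -0.0837, 0.2004]
orientation: [2.732, 1.552, 0.0]
contact_force: [-0.1, -0.3, 0.8]
grip_width: 0.0425
```

```bash
python3 - <<'E'
from fit import *
f=imaging.grab_frame('wrist'); s=imaging.grab_frame('scene')
o=r.get_obs();R=Ro.from_rotvec(o['orientation']).as_matrix()
print(o['tcp_pos'].round(4),o['orientation'].round(3),'yaw x',np.degrees(np.arctan2(R[1,0],R[0,0])).round(2),o['joints'].round(2),o['grip_width'],r.nose_length)
G=np.array([.5226,-.0855]);gauge(f,G)
for d in look_for('knob_wing','wrist')[:2]+look_for('peak_knob','wrist')[:2]: print(round(d['score'],2),world(f,d['xyz']).round(4))
im=f['pixels'].copy()
print(pix(f,[*G,.1085])[0])
for y in (58.5,):
    c,sn=np.cos(np.radians(y)),np.sin(np.radians(y))
    for z in(.1085,):
        for u in pix(f,np.array([[G[0]+a*c-b*sn,G[1]+a*sn+b*c,z] for a,b in [(.016,.005),(.016,-.005),(-.016,.005),(-.016,-.005),(0,0)]])): cv2.circle(im,tuple(int(x) for x in u.round()),1,(255,0,255),-1)
cv2.imwrite('pics/w2.png',cv2.resize(im,None,fx=1.5,fy=1.5)[:,:,::-1])
E
```

```text
[ 0.5235 -0.0836  0.2005] [2.731 1.552 0.   ] yaw x 59.24 [ 0.48  0.34 -0.54  1.92  0.21  0.94 -0.69] 0.04258636968633353 0.014
red 99 ang med/min/max 57.4 [52.  61.8] r 0.013 0.04
green 219 ang med/min/max 75.0 [64.7 85.4] r 0.025 0.039
0.7 [ 0.5227 -0.0863  0.1066]
0.57 [ 0.522  -0.086   0.1058]
[255.84730247 199.3518388 ]
```

View pics/w2.png

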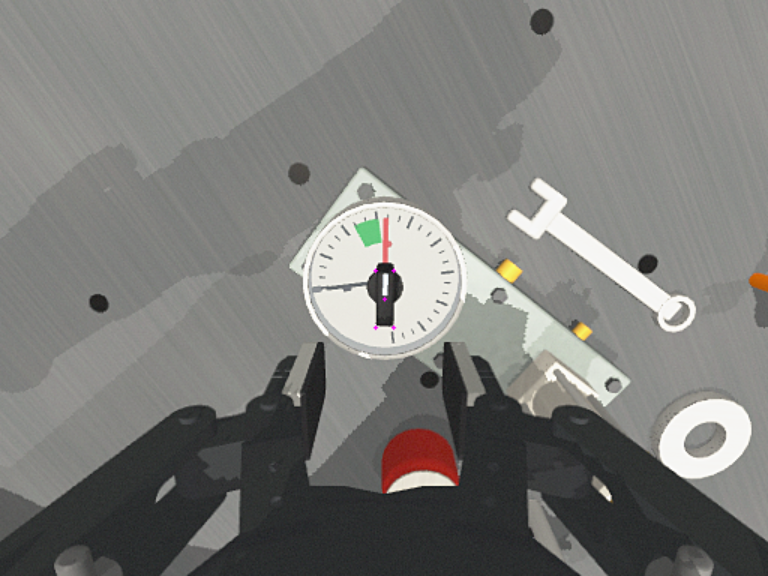

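The wing stands upright between the jaws, centred at view pixel (385,294), with the red pointer up and just past the green. Now down and grip.

Request:
carry_out:
  offset:
    - [0,0,0.06]
    - [0,0,0.12]
    - [0,0,0.17]
    - [0,0,0.196]
    - [0,0,0.196]
    - [0,0,0.196]
  turn:
    - [0,0,0]
    - [0,0,0]
    - [0,0,0]
    - [0,0,0]
    - [0,0,0]
    - [0,0,0]

```text
clock: 5.05
tcp_pos: [0.524, -0.0834, 0.103]
orientation: [2.73, 1.554, 0.001]
contact_force: [0.3, 0.5, 0.3]
grip_width: 0.0425
```

Request:
carry_out:
  offset:
    - [0,0,0]
    - [0,0,0]
    - [0,0,0]
    - [0,0,0]
    - [0,0,0]
    - [0,0,0]
  turn:
    - [0,0,0]
    - [0,0,0]
    - [0,0,0]
    - [0,0,0]
    - [0,0,0]
    - [0,0,0]
  hand: 1
  force: 30

```text
clock: 5.65
tcp_pos: [0.5244, -0.0837, 0.1035]
orientation: [2.729, 1.553, 0.003]
contact_force: [-1.2, -1.5, 6.5]
grip_width: 0.0097
```

```bash
python3 - <<'E'
from h import *
o=r.get_obs();print({k:np.round(o[k],4) for k in('clock','tcp_pos','contact_force','moment','grip_width','joints')})
E
```

```text
{'clock': np.float64(5.65), 'tcp_pos': array([ 0.5244, -0.0837,  0.1035]), 'contact_force': array([-1.2153, -1.5241,  6.4826]), 'moment': array([-0.0162,  0.1556, -0.0037]), 'grip_width': np.float64(0.0097), 'joints': array([ 0.4312,  0.4729, -0.4868,  1.994 ,  0.32  ,  0.7465, -0.7831])}
```

Request:
carry_out:
  offset:
    - [0,0,0]
    - [0,0,0]
    - [0,0,0]
    - [0,0,0]
    - [0,0,0]
    - [0,0,0]
    - [0,0,0]
    - [0,0,0]
  turn:
    - [0,0,-0.08]
    - [0,0,-0.17]
    - [0,0,-0.26]
    - [0,0,-0.35]
    - [0,0,-0.44]
    - [0,0,-0.53]
    - [0,0,-0.62]
    - [0,0,-0.7]

```text
clock: 6.45
tcp_pos: [0.5216, -0.0837, 0.1034]
orientation: [-1.575, -2.715, 0.006]
contact_force: [-10.4, -0.8, 18.9]
grip_width: 0.0091
```

```bash
cat > st.py <<'E'
from h import *
o=r.get_obs();R=Ro.from_rotvec(o['orientation']).as_matrix()
print({k:np.round(o[k],4) for k in('clock','tcp_pos','contact_force','moment','grip_width','joints')},'yaw x',np.degrees(np.arctan2(R[1,0],R[0,0])).round(2),'tilt',np.degrees(np.arccos(-R[2,2])).round(2))
E
python3 st.py
```

```text
{'clock': np.float64(6.45), 'tcp_pos': array([ 0.5216, -0.0837,  0.1034]), 'contact_force': array([-10.3773,  -0.8169,  18.8993]), 'moment': array([-0.0114,  2.3763, -0.0323]), 'grip_width': np.float64(0.0091), 'joints': array([ 0.6204,  0.5331, -0.7354,  1.9843,  0.4918,  0.812 ,  0.1233])} yaw x 119.76 tilt 0.25
```

Request:
carry_out:
  offset:
    - [0.003,-0.005,-0.002]
    - [0.003,-0.005,-0.002]
    - [0.003,-0.005,-0.002]
    - [0.003,-0.005,-0.002]
    - [0.003,-0.005,-0.002]
    - [0.003,-0.005,-0.002]
  turn:
    - [0,0,0]
    - [0,0,-0.09]
    - [0,0,-0.18]
    - [0,0,-0.27]
    - [0,0,-0.35]
    - [0,0,-0.35]

```text
clock: 7.05
tcp_pos: [0.5203, -0.0847, 0.1035]
orientation: [-0.825, -3.031, 0.002]
contact_force: [-1.9, -3.4, 3.9]
grip_width: 0.0091
```

```bash
python3 st.py
```

```text
{'clock': np.float64(7.05), 'tcp_pos': array([ 0.5203, -0.0847,  0.1035]), 'contact_force': array([-1.9177, -3.4182,  3.866 ]), 'moment': array([-6.576e-01,  2.988e-01, -3.000e-04]), 'grip_width': np.float64(0.0091), 'joints': array([ 0.7108,  0.5726, -0.8561,  1.9838,  0.5794,  0.8476,  0.572 ])} yaw x 149.57 tilt 0.08
```

Request:
carry_out:
  offset:
    - [0,0,0]
    - [0,0,0]
    - [0,0,0]
    - [0,0,0]
    - [0,0,0]
  turn:
    - [0,0,-0.04]
    - [0,0,-0.07]
    - [0,0,-0.09]
    - [0,0,-0.105]
    - [0,0,-0.105]

```text
clock: 7.55
tcp_pos: [0.5202, -0.085, 0.1035]
orientation: [-0.591, -3.085, 0.003]
contact_force: [-1.7, -3.7, 4.5]
grip_width: 0.0092
```

```bash
python3 st.py
```

```text
{'clock': np.float64(7.55), 'tcp_pos': array([ 0.5202, -0.085 ,  0.1035]), 'contact_force': array([-1.6855, -3.7087,  4.5038]), 'moment': array([-0.8685,  0.4903, -0.5273]), 'grip_width': np.float64(0.0092), 'joints': array([ 0.7345,  0.5865, -0.89  ,  1.9824,  0.6051,  0.8617,  0.7038])} yaw x 158.32 tilt 0.12
```

A moment of 0.53 N m about z at yaw 158° means the pointer is on the stop. I open the jaws and lift clear.

Request:
carry_out:
  offset:
    - [0,0,0]
    - [0,0,0]
    - [0,0,0]
    - [0,0,0]
  turn:
    - [0,0,0]
    - [0,0,0]
    - [0,0,0]
    - [0,0,0]
  hand: 0.5

```text
clock: 7.95
tcp_pos: [0.5205, -0.083, 0.1033]
orientation: [0.583, 3.087, 0.001]
contact_force: [-0.8, -0.0, -0.6]
grip_width: 0.043
```

Request:
carry_out:
  offset:
    - [0,0,-0.05]
    - [0,0,-0.13]
    - [0,0,-0.22]
    - [0,0,-0.32]
    - [0,0,-0.42]
    - [0,0,-0.48]
    - [0,0,-0.48]
  turn:
    - [0,0,0]
    - [0,0,0]
    - [0,0,0]
    - [0,0,0]
    - [0,0,0]
    - [0,0,0]
    - [0,0,0]

```text
clock: 8.65
tcp_pos: [0.5228, -0.0826, 0.3479]
orientation: [0.582, 3.079, -0.0]
contact_force: [-0.1, -0.6, -0.2]
grip_width: 0.0429
```

```bash
python3 st.py; python3 - <<'E'
from fit import *
f=imaging.grab_frame('wrist'); s=imaging.grab_frame('scene')
for k in (f,s):
    p,c=fit([k],[.5522,-.1598,.38]);print(p.round(4),c.round(2),place(p,np.array([[0,.08,.081],[0,-.08,.161]])).round(4))
gauge(f,np.array([.5226,-.0855]))
for q in('fork',):
  for cam,fr in(('wrist',f),('scene',s)):
    for d in look_for(q,cam): print(cam,round(d['score'],2),world(fr,d['xyz']).round(4))
a=cv2.resize(f['pixels'],None,fx=1.4,fy=1.4);cv2.imwrite('pics/w3.png',a[:,:,::-1])
E
```

```text
{'clock': np.float64(8.65), 'tcp_pos': array([ 0.5228, -0.0826,  0.3479]), 'contact_force': array([-0.0645, -0.6094, -0.2133]), 'moment': array([-0.0302, -0.0216,  0.0496]), 'grip_width': np.float64(0.0429), 'joints': array([ 0.9362,  0.3115, -1.0955,  1.7222,  0.2914,  1.2774,  0.9737])} yaw x 158.58 tilt 0.46
[ 0.5517 -0.1601  0.3705] -2.82 [[ 0.5228 -0.0855  0.081 ]
 [ 0.5807 -0.2346  0.161 ]]
[ 0.5516 -0.1601  0.3838] -3.37 [[ 0.5217 -0.0859  0.081 ]
 [ 0.5816 -0.2342  0.161 ]]
red 35 ang med/min/max 157.7 [151.7 158.1] r 0.014 0.039
green 86 ang med/min/max 77.8 [67.8 88.4] r 0.024 0.038
wrist 0.9 [ 0.5172 -0.3618  0.1756]
wrist 0.83 [ 0.5767 -0.2255  0.2023]
wrist 0.7 [ 0.5706 -0.4307  0.1612]
wrist 0.49 [ 0.7783 -0.2526  0.044 ]
scene 0.84 [ 0.5807 -0.4435  0.1726]
scene 0.65 [ 0.5239 -0.3717  0.1732]
scene 0.64 [ 0.5872 -0.2393  0.2142]
scene 0.6 [ 0.7796 -0.2602  0.1305]
```

View pics/w3.png

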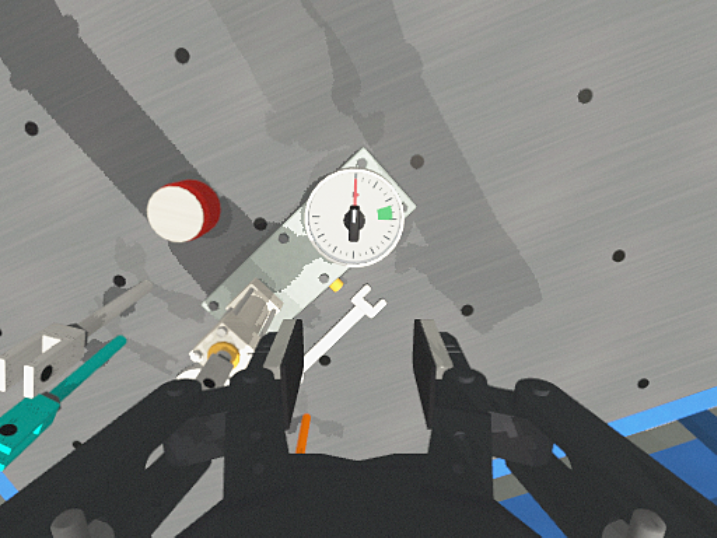

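The red pointer sits at its zero stop, lying over the needle at 157.7°; the green sector's middle is 80° (1.4 rad) clockwise of it. Next is the fork's yaw.

```bash
python3 - <<'E'
from h import *
f=imaging.grab_frame('scene')
im=f['pixels'].astype(int)
m=np.zeros((384,512),np.uint8); sub=(im.min(2)>215); m[198:217,196:222]=sub[198:217,196:222]
n,l,s,c=cv2.connectedComponentsWithStats(m)
for i in range(1,n):
    if s[i,4]<6: continue
    ys,xs=np.nonzero(l==i);p=onz(f,np.c_[xs,ys],.224)[:,:2]
    w,v=np.linalg.eigh(np.cov((p-p.mean(0)).T));print(s[i],c[i].round(1),'world',p.mean(0).round(4),'long axis yaw',np.degrees(np.arctan2(v[1,1],v[0,1])).round(1),'len',np.ptp(p@v[:,1]).round(4),np.ptp(p@v[:,0]).round(4))
E
```

```text
[202 212  11   2  13] [207.7 212.2] world [ 0.5885 -0.2397] long axis yaw -144.7 len 0.019 0.0022
```

Request:
carry_out:
  offset:
    - [-0.07,-0.07,-0.1]
    - [-0.15,-0.16,-0.104]
    - [-0.22,-0.24,-0.104]
    - [-0.22,-0.24,-0.104]
    - [-0.22,-0.24,-0.104]
    - [-0.22,-0.24,-0.104]
  turn:
    - [0,0,0]
    - [0,0,0]
    - [0,0,0]
    - [0,0,0]
    - [0,0,0]
    - [0,0,0]

```text
clock: 9.5
tcp_pos: [0.5788, -0.2353, 0.3934]
orientation: [-0.584, -3.084, -0.003]
contact_force: [-0.4, 0.7, -0.3]
grip_width: 0.043
```

```bash
python3 st.py; python3 - <<'E'
from fit import *
f=imaging.grab_frame('wrist')
p,c=fit([f],[.5522,-.1598,.38]);print(p.round(4),c.round(2),place(p,np.array([[0,.08,.081],[0,-.08,.161]])).round(4))
u=pix(f,[.5816,-.2342,.224])[0];print(u)
x,y=[int(t) for t in u]
save(f,'w4.png',(max(0,x-80),max(0,y-70),x+80,y+60),4.5)
im=f['pixels'].astype(int)
b=(im.min(2)>225)
for d in outline_of('fork','wrist'):
    ys,xs=np.nonzero(d['region']); print(round(d['score'],2),xs.min(),xs.max(),ys.min(),ys.max())
E
```

```text
{'clock': np.float64(9.5), 'tcp_pos': array([ 0.5788, -0.2353,  0.3934]), 'contact_force': array([-0.3584,  0.7378, -0.2501]), 'moment': array([ 0.1036, -0.0103, -0.0151]), 'grip_width': np.float64(0.043), 'joints': array([ 0.9766,  0.4651, -1.0073,  1.4304,  0.3891,  1.4608,  1.1718])} yaw x 158.56 tilt 0.19
[ 0.5522 -0.1599  0.3775] -3.17 [[ 0.5227 -0.0855  0.081 ]
 [ 0.5817 -0.2342  0.161 ]]
[256.76839961 176.54134256]
0.92 108 178 138 181
0.69 81 154 181 241
0.68 277 296 238 293
0.63 244 270 158 188
```

View pics/w4.png

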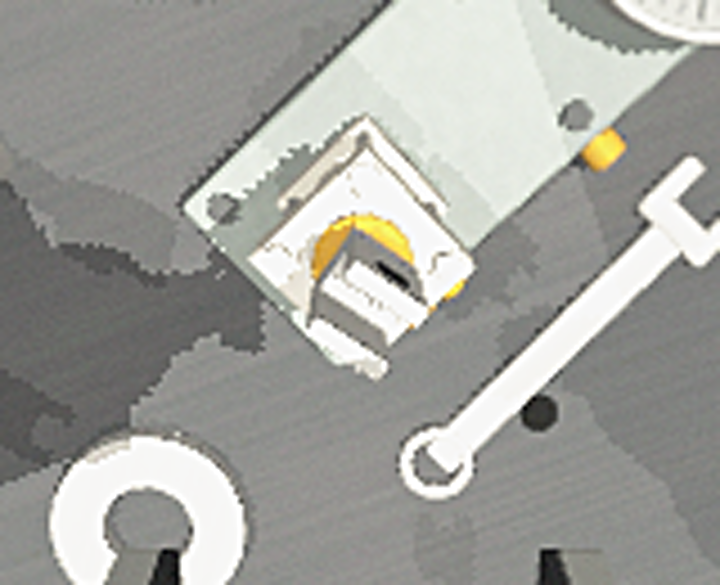

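```bash
cat > ff.py <<'E'
from fit import *
FP=[rect(0,8.25e-3,.022,.0055,.224),rect(0,-8.25e-3,.022,.0055,.224)]
def ffit(fs,xy,names):
    es=[E(f).astype(np.float32) for f in fs]
    def cost(p):
        q=0
        for f,e in zip(fs,es):
            for P in FP:
                u=pix(f,place(p,P)).astype(np.float32);q-=cv2.remap(e,u[:,0],u[:,1],cv2.INTER_LINEAR).mean()
        return q
    best=[]
    for y in np.radians(np.arange(0,180,15)):
        o=differential_evolution(cost,[(xy[0]-.004,xy[0]+.004),(xy[1]-.004,xy[1]+.004),(y-.14,y+.14)],seed=1,maxiter=25,popsize=8)
        best.append((o.fun,*o.x))
    best.sort();print(names)
    for b in best[:3]: print(' ',np.round(b,4),'yaw',np.degrees(b[3]).round(1))
    return best[0][1:]
if __name__=='__main__':
    f=imaging.grab_frame('wrist');s=imaging.grab_frame('scene')
    ffit([s],[.5817,-.2342],'scene');b=ffit([f],[.5817,-.2342],'wrist')
    im=cv2.resize(f['pixels'][106:236,176:336],None,fx=4.5,fy=4.5,interpolation=cv2.INTER_CUBIC)
    for P in FP:
        for u in (pix(f,place(b,P))-[176,106]+.5)*4.5: cv2.circle(im,tuple(int(x) for x in u),1,(255,0,255),-1)
    cv2.imwrite('pics/w5.png',im[90:420,150:550][:,:,::-1])
E
python3 ff.py
```

```text
scene
  [-1.7175  0.5843 -0.2316  0.7906] yaw 45.3
  [-1.7114  0.5816 -0.2344  0.5418] yaw 31.0
  [-1.6914  0.5833 -0.2316  0.9096] yaw 52.1
wrist
  [-1.5734  0.5822 -0.2342  0.5779] yaw 33.1
  [-1.5527  0.5781 -0.2302  0.401 ] yaw 23.0
  [-1.5415  0.5807 -0.235   2.1503] yaw 123.2
```

View pics/w5.png

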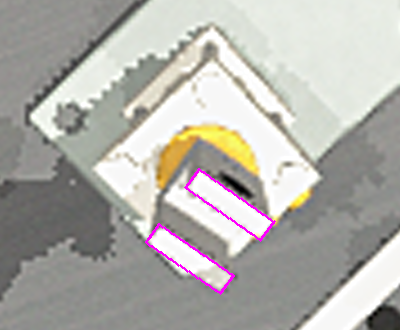

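The tine overlay fits: fork axis at (0.582,-0.234), fork x yaw about 33°. I turn the tool x to 123° and come to just above the fork.

Request:
carry_out:
  offset:
    - [-0.005,0.0045,0]
    - [-0.005,0.0045,0.06]
    - [-0.005,0.0045,0.12]
    - [-0.005,0.0045,0.18]
    - [-0.005,0.0045,0.22]
    - [-0.005,0.0045,0.24]
    - [-0.005,0.0045,0.24]
    - [-0.005,0.0045,0.24]
  turn:
    - [0,0,0.1]
    - [0,0,0.2]
    - [0,0,0.3]
    - [0,0,0.36]
    - [0,0,0.41]
    - [0,0,0.41]
    - [0,0,0.41]
    - [0,0,0.41]

```text
clock: 10.5
tcp_pos: [0.5828, -0.2338, 0.2765]
orientation: [1.487, 2.766, 0.001]
contact_force: [0.7, 0.4, -0.0]
grip_width: 0.0428
```

```bash
python3 st.py; python3 - <<'E'
from ff import *
f=imaging.grab_frame('wrist')
b=ffit([f],[.582,-.2342],'wrist')
im=f['pixels'].copy()
for P in FP:
    for u in pix(f,place(b,P)): cv2.circle(im,tuple(int(x) for x in u),0,(255,0,255),-1)
cv2.imwrite('pics/w6.png',cv2.resize(im,None,fx=1.5,fy=1.5)[:,:,::-1])
E
```

```text
{'clock': np.float64(10.5), 'tcp_pos': array([ 0.5828, -0.2338,  0.2765]), 'contact_force': array([ 0.6573,  0.3633, -0.0242]), 'moment': array([-0.0535,  0.0011, -0.0086]), 'grip_width': np.float64(0.0428), 'joints': array([ 0.8835,  0.5012, -0.8452,  1.5971,  0.3928,  1.2205,  0.5471])} yaw x 123.46 tilt 0.09
wrist
  [-1.3835  0.5817 -0.2343  0.6342] yaw 36.3
  [-1.383   0.5816 -0.2345  0.653 ] yaw 37.4
  [-1.2222  0.582  -0.2341  2.1608] yaw 123.8
```

View pics/w6.png

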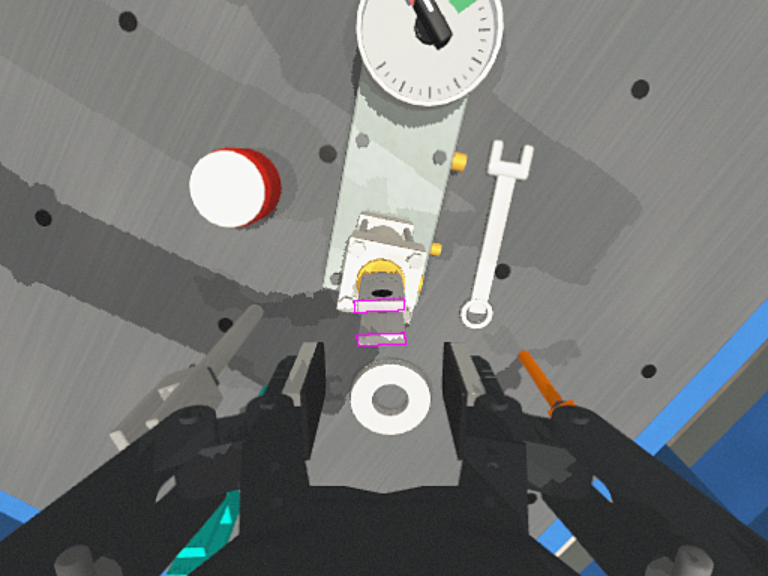

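Request:
carry_out:
  offset:
    - [0,-0.002,0.04]
    - [0,-0.002,0.08]
    - [0,-0.002,0.12]
    - [0,-0.002,0.145]
    - [0,-0.002,0.155]
    - [0,-0.002,0.155]
    - [0,-0.002,0.155]
  turn:
    - [0,0,0]
    - [0,0,0]
    - [0,0,0]
    - [0,0,0]
    - [0,0,0]
    - [0,0,0]
    - [0,0,0]

```text
clock: 11.25
tcp_pos: [0.5821, -0.2347, 0.1989]
orientation: [1.49, 2.764, 0.001]
contact_force: [-0.3, -0.1, -0.1]
grip_width: 0.0427
```

Request:
carry_out:
  offset:
    - [0,0,0]
    - [0,0,0]
    - [0,0,0]
    - [0,0,0]
    - [0,0,0]
    - [0,0,0]
  turn:
    - [0,0,0]
    - [0,0,0]
    - [0,0,0]
    - [0,0,0]
    - [0,0,0]
    - [0,0,0]
  hand: 1
  force: 60

```text
clock: 11.85
tcp_pos: [0.5819, -0.2349, 0.1989]
orientation: [1.49, 2.764, -0.0]
contact_force: [-0.8, 0.3, 6.9]
grip_width: 0.0211
```

```bash
python3 st.py
```

```text
{'clock': np.float64(11.85), 'tcp_pos': array([ 0.5819, -0.2349,  0.1989]), 'contact_force': array([-0.7667,  0.2989,  6.9222]), 'moment': array([-0.0322,  0.4015, -0.0633]), 'grip_width': np.float64(0.0211), 'joints': array([ 0.8596,  0.5712, -0.8086,  1.68  ,  0.4579,  1.0885,  0.4949])} yaw x 123.33 tilt 0.09
```

Request:
carry_out:
  offset:
    - [0,0,-0.005]
    - [0,0,-0.012]
    - [0,0,-0.02]
    - [0,0,-0.028]
    - [0,0,-0.036]
    - [0,0,-0.04]
    - [0,0,-0.04]
  turn:
    - [0,0,0]
    - [0,0,0]
    - [0,0,0]
    - [0,0,0]
    - [0,0,0]
    - [0,0,0]
    - [0,0,0]

```text
clock: 12.55
tcp_pos: [0.5814, -0.2348, 0.2181]
orientation: [1.491, 2.765, -0.0]
contact_force: [3.6, -1.0, -7.6]
grip_width: 0.0211
```

```bash
python3 st.py
```

```text
{'clock': np.float64(12.55), 'tcp_pos': array([ 0.5814, -0.2348,  0.2181]), 'contact_force': array([ 3.5901, -1.0065, -7.6296]), 'moment': array([-0.3456, -1.1122,  0.0134]), 'grip_width': np.float64(0.0211), 'joints': array([ 0.8674,  0.5522, -0.819 ,  1.662 ,  0.4396,  1.1213,  0.5092])} yaw x 123.34 tilt 0.01
```

Request:
carry_out:
  offset:
    - [0,0.001,-0.005]
    - [0,0.001,-0.012]
    - [0,0.001,-0.02]
    - [0,0.001,-0.028]
    - [0,0.001,-0.036]
    - [0,0.001,-0.041]
    - [0,0.001,-0.041]
    - [0,0.001,-0.041]
  turn:
    - [0,0,0]
    - [0,0,0]
    - [0,0,0]
    - [0,0,0]
    - [0,0,0]
    - [0,0,0]
    - [0,0,0]
    - [0,0,0]

```text
clock: 13.35
tcp_pos: [0.5816, -0.2346, 0.2385]
orientation: [-1.491, -2.765, 0.001]
contact_force: [3.3, -1.9, -12.1]
grip_width: 0.021
```

```bash
python3 st.py; python3 - <<'E'
from gauge import *
f=imaging.grab_frame('wrist');s=imaging.grab_frame('scene')
gauge(s,np.array([.5222,-.0857])); gauge(f,np.array([.5227,-.0855]))
def c(f,z):
    x,y=[int(t) for t in pix(f,[.5224,-.0856,.081])[0]];print(x,y)
    return cv2.resize(f['pixels'][max(0,y-z):y+z,max(0,x-z):x+z],(380,380),interpolation=cv2.INTER_CUBIC)
cv2.imwrite('pics/g7.png',np.hstack([c(s,32),c(f,60)])[:,:,::-1])
E
```

```text
{'clock': np.float64(13.35), 'tcp_pos': array([ 0.5816, -0.2346,  0.2385]), 'contact_force': array([  3.3384,  -1.87  , -12.0565]), 'moment': array([-0.7011, -0.8341, -0.0071]), 'grip_width': np.float64(0.021), 'joints': array([ 0.8737,  0.5333, -0.8287,  1.6406,  0.4222,  1.1567,  0.5225])} yaw x 123.34 tilt 0.03
red 13 ang med/min/max 79.6 [74.4 85.2] r 0.016 0.038
green 12 ang med/min/max 66.5 [60.2 72.3] r 0.026 0.037
red none
green 2 ang med/min/max -118.4 [-122.7 -114.2] r 0.012 0.012
236 182
291 5
```

View pics/g7.png

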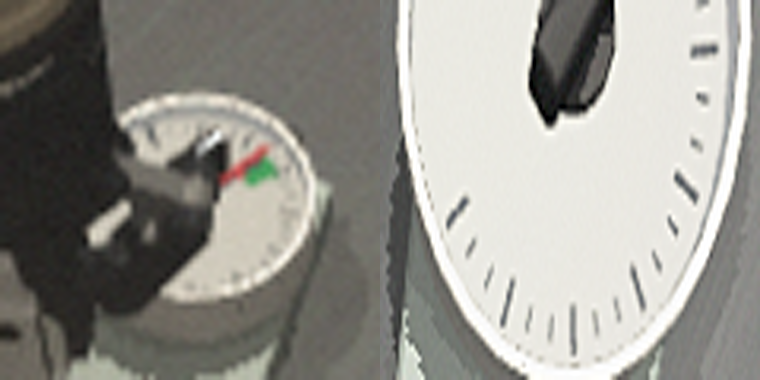

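```bash
python3 - <<'E'
from gauge import *
s=imaging.grab_frame('scene');G=np.array([.5222,-.0857])
old=dict(s);old['pixels']=cv2.resize(cv2.imread('pics/scene0.png'),(512,384),interpolation=cv2.INTER_AREA)[:,:,::-1].copy()
print('initial scene');gauge(old,G);print('now');gauge(s,G)
t=imaging.grab_frame('top');print('top');gauge(t,G)
for n,k in(('old',old),('now',s)):
    print(n)
    rim=pix(k,place([0,0,0],0) if 0 else np.array([[*(G+.031*np.array([np.cos(a),np.sin(a)])),.075] for a in np.radians(np.arange(50,100,4))]))
    for a,u in zip(np.arange(50,100,4),rim):
        c=cv2.remap(k['pixels'],np.float32([[u[0]]]),np.float32([[u[1]]]),cv2.INTER_LINEAR)[0,0];print(a,c,end='; ')
    print()
E
```

```text
initial scene
red 12 ang med/min/max 59.4 [55.2 68.3] r 0.013 0.036
green 17 ang med/min/max 72.4 [65.4 80. ] r 0.023 0.037
now
red 13 ang med/min/max 79.6 [74.4 85.2] r 0.016 0.038
green 11 ang med/min/max 67.2 [60.2 72.3] r 0.026 0.037
top
red none
green none
old
50 [189 172 160]; 54 [187 148 138]; 58 [180 113 105]; 62 [143 116  88]; 66 [101 131  85]; 70 [ 71 145  88]; 74 [ 71 147  88]; 78 [ 82 151  95]; 82 [125 164 124]; 86 [167 175 154]; 90 [181 178 164]; 94 [179 174 161]; 98 [163 158 146]; 
now
50 [206 201 187]; 54 [194 195 176]; 58 [162 184 151]; 62 [ 98 166 109]; 66 [ 74 156  93]; 70 [ 75 142  91]; 74 [106 109  86]; 78 [155  85  85]; 82 [189 121 114]; 86 [201 168 156]; 90 [196 187 174]; 94 [200 194 180]; 98 [178 173 160];
```

By the calibrated comparison the red pointer moved 20° back from its first place, to about 1.39 rad. That agrees with the 39.6 mm lift (1.386 rad), so the needle is mid-green. I make a small nudge to ease the side force, then check.

Request:
carry_out:
  offset:
    - [-0.001,0.0005,0]
    - [-0.001,0.0005,0]
    - [-0.001,0.0005,0]
    - [-0.001,0.0005,0]
    - [-0.001,0.0005,0]
  turn:
    - [0,0,0]
    - [0,0,0]
    - [0,0,0]
    - [0,0,0]
    - [0,0,0]

```text
clock: 14.05
tcp_pos: [0.5819, -0.2347, 0.2381]
orientation: [-1.49, -2.765, 0.001]
contact_force: [0.2, -2.2, -12.5]
grip_width: 0.0214
```

```bash
python3 st.py; python3 - <<'E'
from gauge import *
s=imaging.grab_frame('scene');gauge(s,np.array([.5222,-.0857]))
for q in('spanner','grease_tin','flange'):
    d=look_for(q,'scene');print(q,[world(s,i['xyz']).round(3) for i in d[:1]])
E
```

```text
{'clock': np.float64(14.05), 'tcp_pos': array([ 0.5819, -0.2347,  0.2381]), 'contact_force': array([  0.1942,  -2.1848, -12.5475]), 'moment': array([-0.6487, -0.2053,  0.0612]), 'grip_width': np.float64(0.0214), 'joints': array([ 0.8732,  0.5346, -0.8283,  1.6397,  0.4225,  1.157 ,  0.5227])} yaw x 123.34 tilt 0.05
red 13 ang med/min/max 79.6 [74.4 85.2] r 0.016 0.038
green 11 ang med/min/max 67.2 [61.4 72.3] r 0.026 0.037
spanner [array([ 0.672, -0.183,  0.007])]
grease_tin [array([ 0.467, -0.27 ,  0.06 ])]
flange [array([ 0.685, -0.377,  0.012])]
```

```bash
python3 -c "
from bench import r
print(r.hand_in()); o=r.get_obs(); print(o['clock'],o['tcp_pos'],o['grip_width'])"
```

```text
the job is handed in; nothing more can be done
None
the job is handed in; nothing more can be done
```

I turned the red pointer back to its zero stop, let it go, then drew the fork straight up and held it. The job was handed in at about 14 s, with the fork still gripped.

- **Red pointer:** at the stop the wrist felt 0.53 N m. After release the pointer read 157.7° world yaw, against about 157° expected from the stand's pose.
- **Lift:** the tool rose 39.2 mm at the last reading, which puts the needle at about 1.37 rad. The green middle is 1.4 rad.
- **Hold:** the upward pull was 12.5 N, as expected from suction plus weight. The side force was about 2 N, the tool tilt 0.05°, and the grip steady at 21 mm.
- **Bystanders:** spanner and flange were found within 4 mm of where they started; the tin reads 4.6 mm off, close to the finder's error. Nothing was touched on the way.

**One reading disagreed:** in the slanted scene picture the red pointer, carried by the needle, looks close to the low edge of the green. Compared with the first picture this is parallax, and the corrected angle, about 1.39 rad, agrees with the lift. The needle itself was hidden under the red pointer, so I did not see it separately. While turning the knob, forces briefly reached about 10 N sideways and 19 N vertically, which I corrected.

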